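Hold up the frosted end of the marked sample plate

TASK

Two polished sample plates stand on edge in slotted wooden blocks; take the one whose block has the upright centre punch standing beside it, not the one with the flat collar. Its frosted end is the one with the small notched corner: keep the fingers off that end, and hold the plate up for inspection, upright with the frosted end on top and its middle at least 20 cm above the bench. Leave the other plate, the punch and the collar where they are, and finish while still holding the plate still in the gripper.

Things in the scene. Friction and masses are not known exactly. Their poses are not given: they have to be found in the camera images.
- plate_a: loose polished metal plate, about 140 g (100 to 200), 110 long (x) x 8 thick (y) x 55 high (z), on its long edge in block_a, centred, top 71 mm above the bench. Origin: centre of its lower long edge. x points to its FROSTED end (x from 26 to 55 mm), whose upper corner has a 12 x 12 mm square notch (x 43 to 55, z 43 to 55 mm); the other corners are square
- plate_b: loose polished metal plate, about 140 g (100 to 200), 110 long (x) x 8 thick (y) x 55 high (z), on its long edge in block_b, centred, top 71 mm above the bench. Origin: centre of its lower long edge. x points to its FROSTED end (x from 26 to 55 mm), whose upper corner has a 12 x 12 mm square notch (x 43 to 55, z 43 to 55 mm); the other corners are square
- plate_a_mid (a point): middle of plate_a, 27.5 mm above its origin along its z
- plate_b_mid (a point): middle of plate_b, 27.5 mm above its origin along its z
- block_a: fixed wooden block, 140 (x) x 60 (y) x 30 mm high, with a slot along x, 11 mm wide, 14 mm deep, its floor 16 mm above the bench. Origin: centre of its underside. It carries plate_a, whose x points the same way at the start, roughly to the robot's left or right
- block_b: fixed wooden block, 140 (x) x 60 (y) x 30 mm high, with a slot along x, 11 mm wide, 14 mm deep, its floor 16 mm above the bench. Origin: centre of its underside. It carries plate_b, whose x points the same way at the start, roughly to the robot's left or right
- punch: the marker: a dark steel centre punch (10 mm thick) standing point up on a round foot 30 mm across, 52 mm tall in all, loose. Origin: centre of its underside. It stands about 85 mm from the centre of the block of the plate to be shown, on the robot's side, near the plain end; the other block's centre is more than 130 mm away
- collar: flat dark steel ring, 32 mm across, 12 mm high, loose, lying in the same way beside the other block. Origin: centre of its underside
Things that resemble listed ones, but are neither listed nor needed, are in the scene too. What is shaped like the plate_a but green is not meant. What is shaped like the plate_b but pink is not meant.

How it is judged:
By the outcome, as a careful person would: the job done as asked, in the order asked, and still so for the second after the job is handed in, while the arm keeps its last pose, push and grip.
It also fails if it takes over 32 s, if anything falls off the work surface, if the arm or the gripper's body presses on something with over 40 N, if the wrist force passes 120 N, or if a joint passes its speed limit or range.

ROBOT

A 6-joint arm with a two-finger parallel gripper is mounted at the origin on the work surface. World frame = base frame: x ahead of the robot, y to its left, z up, the work surface at z = 0. Lengths are in m, angles in rad, forces in N, time in s.
With the tool pointing down it reaches from about 0.3 to 0.75 m from the base axis. Payload 8.5 kg.
Tool frame: the origin (TCP) lies between the finger pads, 19 mm behind the fingertips; this is the grasp point; z points along the fingers, y is the line along which they close (so a half turn about z gives the same grasp; the last joint's range is limited). The gripper opens to 88 mm and grips with 3 to 60 N. Pads are 18 mm wide; open, the fingers measure 123 mm over their backs; the gripper's body (75 mm by 187 mm) begins 45 mm behind the grasp point.
Start: joints at [-1.534, 0.381, 1.297, -0, 1.464, -0.215], TCP at [0.137, -0.533, 0.257] pointing down, gripper open.
Joint ranges: [-3.11, 3.11], [-0.89, 2.33], [0.22, 2.48], [-1.42, 4.56], [0.17, 2.85], [-2.88, 2.88]. Speed limits (rad/s): [2.39, 2.39, 3.14, 3.14, 3.14, 3.14].

INTERFACE

Orientations are given as a unit quaternion [x, y, z, w].
In Python, from cell import * gives the robot as it stands.
- The arm moves only by the tool servo_tool, never from a script. Its argument "series" is a list of rows, each an object of numbers: "hand": the finger opening in mm, from 0 to 88.1; "x", "y", "z": the shift along the tool's x, y, z in mm; "rx", "ry", "rz": the turn, a rotation vector about the tool's x, y, z in degrees. A call has 1 to 20 rows; each row is the pose to reach, as a shift and turn from the pose commanded when the call began, along the tool's axes at that moment; what a row does not reach only later rows make up. A row lasts 1/12 s, in which the tool goes at most 41.7 mm and 7.16 degrees, less where a joint would pass 70% of its speed; a pose out of reach is approached as far as the arm can. A call with a gripper value outside its range is refused whole. The fingers move at their own pace and stop on an object; "squeeze" is the grip in N (left out, the last holds). Time passes only in rows, so rows that repeat a pose let the fingers close. It gives the time, the measured TCP pose, the force, the opening and the grip force at its end, in the units of the state.
- sense(): the state, without advancing time (a new reading comes with each control period).
- get_image(name): name is "side" or "top" or "wrist"; returns the picture (384x512x3 uint8, red, green, blue); there is no depth.
- camera_info(name): a dict with "K" (3x3 intrinsics, pixels), "camera_from_world" (4x4, takes a point from world to camera coordinates). Camera axes: x right, y down, z forward; pixel columns grow to the right and rows downward; lengths in m; the calibration is good to about 2 mm. A picture is of the moment at which its call begins: read the wrist's pose just before it. camera_info takes no time and is no camera call; for the wrist camera it gives the pose at the moment of the call.
- sign_off(): hands the job in; it is judged then, once.
The state is a dict: "t": time; "qpos": joint angles; "qd": joint speeds; "tau": joint torques, N m; "tool_pos": TCP position; "ee_rot": TCP orientation; "wrist_force": force on the tool from outside, world axes, zero at the start; "torque": the same for the moment, N m; "grip_width": finger opening in m; "finger_force": force on a finger pad.
Only numpy, scipy, OpenCV 4.12 (cv2) and the standard library are available. Lean on these libraries where they do the work, as an engineer would, in place of code of your own. Each camera call takes 0.05 s, during which the arm holds its last target. There are 200 camera calls.

## Working session

There is one attempt and no reset: what is moved stays moved. The work goes in short steps, Python scripts to look and compute and a tool call to move; the robot and the scene stay as the last step left them, time stands still between calls to the robot, and variables do not carry over. Pictures are saved under pics/ and viewed, at most 10 in all, crops included, and the job is handed in when it is done.

Besides the shell and the picture viewer there is one more tool, called as a command line: name --argument value ..., lists and objects as JSON in quotes. servo_tool: Moves the arm, as the interface text tells. Its arguments: {"type":"object","properties":{"series":{"type":"array","items":{"type":"object","properties":{"hand":{"type":"number"},"x":{"type":"number"},"y":{"type":"number"},"z":{"type":"number"},"rx":{"type":"number"},"ry":{"type":"number"},"rz":{"type":"number"}}}},"squeeze":{"type":"number"}},"required":["series"]}

```bash
mkdir -p pics; python3 - <<'E'
from cell import *
import cv2, numpy as np
for n in("top","side"):
    im=get_image(n); cv2.imwrite(f"pics/{n}0.png",im[:,:,::-1])
    c=camera_info(n); print(n,np.round(c["K"],1).tolist(),np.round(c["camera_from_world"],3).tolist())
a=cv2.imread("pics/top0.png");b=cv2.imread("pics/side0.png")
s=sense();print(s["t"],s["tool_pos"],s["ee_rot"])
E
```

```text
top [[466.0, 0.0, 262.7], [0.0, 466.0, 191.4], [0.0, 0.0, 1.0]] [[0.004, -1.0, -0.006, 0.002], [-0.986, -0.002, -0.167, 0.503], [0.167, 0.007, -0.986, 0.918], [0.0, 0.0, 0.0, 1.0]]
side [[372.4, 0.0, 260.5], [0.0, 372.4, 192.6], [0.0, 0.0, 1.0]] [[0.737, -0.676, 0.017, -0.369], [-0.411, -0.467, -0.783, 0.258], [0.537, 0.57, -0.622, 0.421], [0.0, 0.0, 0.0, 1.0]]
0.1 [ 0.13703827 -0.53242437  0.25690359] [ 9.92081836e-01  1.25591394e-01  4.84146319e-05 -6.55414966e-04]
```

View pics/top0.png

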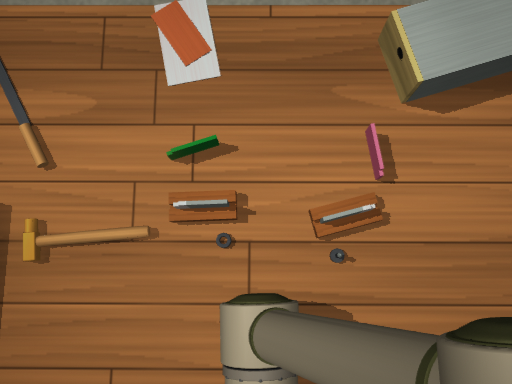

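View pics/side0.png

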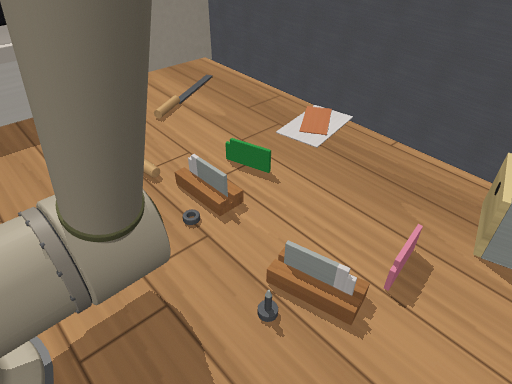

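The side view shows four plate-like things:
- Grey plate in the left block: top (202,203), side (210,175). The collar beside it is at top (224,240), side (191,217).
- Grey plate in the right block: top (347,213), side (318,267). The upright punch beside it is at top (338,256), side (268,308).
- Green decoy: side (248,155).
- Pink decoy: side (404,257).

The right-hand plate fits because the punch stands next to its block. I'll confirm it in a crop and measure it.

```bash
cat > h.py <<'E'
from cell import *
import cv2, numpy as np
def ray(n,px,z,c=None):
    c=c or camera_info(n); K=np.array(c["K"]);T=np.array(c["camera_from_world"]);R=T[:3,:3];o=-R.T@T[:3,3]
    px=np.atleast_2d(px).astype(float)
    d=(R.T@np.linalg.inv(K)@np.c_[px,np.ones(len(px))].T).T
    return o+d*((z-o[2])/d[:,2])[:,None]
E
python3 - <<'E'
from h import *
a=cv2.imread("pics/top0.png");b=cv2.imread("pics/side0.png")
A=cv2.resize(a[180:270,300:400],(400,360),interpolation=2);B=cv2.resize(b[230:330,250:380],(400,308),interpolation=2)
B=cv2.copyMakeBorder(B,0,52,0,0,cv2.BORDER_CONSTANT);cv2.imwrite("pics/crop.png",np.hstack([A,B]))
hsv=cv2.cvtColor(a,cv2.COLOR_BGR2HSV)
m=((hsv[...,1]<60)&(hsv[...,2]>90)).astype(np.uint8);m[:190]=0;m[235:]=0
for c in cv2.findContours(m,0,1)[0]:
    if cv2.contourArea(c)>15:
        r=cv2.minAreaRect(c);print(r,ray("top",cv2.boxPoints(r),.071)[:,:2].round(3).tolist(),ray("top",[r[0]],.071).round(3))
print("punch",ray("top",[[339,256]],.005).round(3))
E
```

```text
((348.494140625, 211.97772216796875), (4.2149786949157715, 53.389732360839844), 75.3236083984375) [[0.448, -0.114], [0.475, -0.217], [0.467, -0.219], [0.44, -0.116]] [[ 0.457 -0.167  0.071]]
((199.47930908203125, 202.24163818359375), (5.74165678024292, 53.22993850708008), 85.42607879638672) [[0.477, 0.183], [0.486, 0.077], [0.475, 0.076], [0.466, 0.181]] [[0.476 0.129 0.071]]
punch [[ 0.373 -0.156  0.005]]
```

View pics/crop.png

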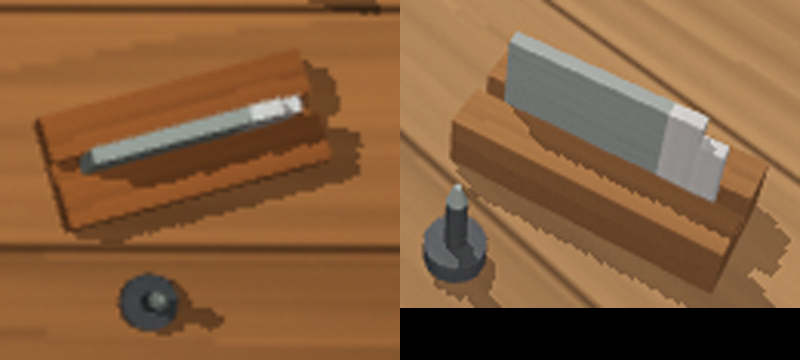

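The crop confirms it: the punch stands by this block (crop (150,300) and (455,240)). The frosted end with the notch is the right one (crop (275,108) and (710,150)), toward −y, and the plain end is on the left. I'll move above the plain part.

servo_tool --series '[{"x": 401,"y": -282,"z": 60,"rz": -90,"hand": 45},{"x": 401,"y": -282,"z": 60,"rz": -90,"hand": 45},{"x": 401,"y": -282,"z": 60,"rz": -90,"hand": 45},{"x": 401,"y": -282,"z": 60,"rz": -90,"hand": 45},{"x": 401,"y": -282,"z": 60,"rz": -90,"hand": 45},{"x": 401,"y": -282,"z": 60,"rz": -90,"hand": 45},{"x": 401,"y": -282,"z": 60,"rz": -90,"hand": 45},{"x": 401,"y": -282,"z": 60,"rz": -90,"hand": 45},{"x": 401,"y": -282,"z": 60,"rz": -90,"hand": 45},{"x": 401,"y": -282,"z": 60,"rz": -90,"hand": 45},{"x": 401,"y": -282,"z": 60,"rz": -90,"hand": 45},{"x": 401,"y": -282,"z": 60,"rz": -90,"hand": 45},{"x": 401,"y": -282,"z": 60,"rz": -90,"hand": 45},{"x": 401,"y": -282,"z": 60,"rz": -90,"hand": 45},{"x": 401,"y": -282,"z": 60,"rz": -90,"hand": 45},{"x": 401,"y": -282,"z": 60,"rz": -90,"hand": 45},{"x": 401,"y": -282,"z": 60,"rz": -90,"hand": 45},{"x": 401,"y": -282,"z": 60,"rz": -90,"hand": 45},{"x": 401,"y": -282,"z": 60,"rz": -90,"hand": 45},{"x": 401,"y": -282,"z": 60,"rz": -90,"hand": 45}]'

```text
validation failed for argument at $.se...
```

```bash
python3 - <<'E'
from h import *
from scipy.spatial.transform import Rotation as Ro
s=sense();c=camera_info("wrist");im=get_image("wrist")[:,:,::-1];cv2.imwrite("pics/w0.png",im)
print(s["t"],s["tool_pos"],s["qpos"].round(2) if hasattr(s["qpos"],"round") else s["qpos"]);R=Ro.from_quat(s["ee_rot"]).as_matrix();print(R.round(3))
hsv=cv2.cvtColor(np.ascontiguousarray(im),cv2.COLOR_BGR2HSV)
m=((hsv[...,1]<60)&(hsv[...,2]>90)).astype(np.uint8)
for k in cv2.findContours(m,0,1)[0]:
    if cv2.contourArea(k)>150:
        r=cv2.minAreaRect(k);P=ray("wrist",np.r_[cv2.boxPoints(r),[r[0]]],.071,c);print(np.round(r[0],1),np.round(r[1],1),r[2],((P-s["tool_pos"])@R*1000).round(1).tolist())
E
```

```text
0.1 [ 0.13703827 -0.53242437  0.25690359] [-1.53  0.38  1.3  -0.    1.46 -0.22]
[[ 0.968  0.249 -0.   ]
 [ 0.249 -0.968  0.001]
 [ 0.    -0.001 -1.   ]]
[206.5 365.5] [40.  27.1] 11.309932708740234 [[-279.2, -101.8, 186.0], [-234.1, -91.5, 186.0], [-246.9, -41.3, 185.9], [-293.0, -49.9, 185.9], [-262.8, -71.2, 185.9]]
[261.  332.8] [ 47.8 391.9] 88.19600677490234 [[-182.3, -242.7, 186.2], [-163.0, 237.9, 185.6], [-236.9, 254.9, 185.5], [-258.8, -256.1, 186.2], [-209.0, 0.7, 185.8]]
[428.  281.5] [20.7 30. ] 27.89727020263672 [[-144.6, 181.2, 185.6], [-108.3, 191.8, 185.6], [-121.3, 215.5, 185.6], [-158.4, 205.6, 185.6], [-132.8, 198.5, 185.6]]
[473.1 256.1] [79.4 44.1] 25.7960262298584 [[-102.2, 192.9, 185.6], [-52.4, 205.4, 185.6], [-95.3, 295.6, 185.5], [-149.2, 287.0, 185.5], [-98.7, 244.4, 185.6]]
[363.9 211.2] [96.2 74.4] 34.508522033691406 [[-47.4, 46.7, 185.8], [20.7, 86.9, 185.8], [-39.2, 178.5, 185.7], [-116.0, 142.4, 185.7], [-43.3, 112.9, 185.7]]
[445.   70.5] [141. 132.] 90.0 [[158.0, 104.5, 185.8], [158.1, 221.3, 185.7], [33.5, 253.6, 185.6], [33.4, 119.9, 185.8], [100.0, 174.0, 185.7]]
```

View pics/w0.png

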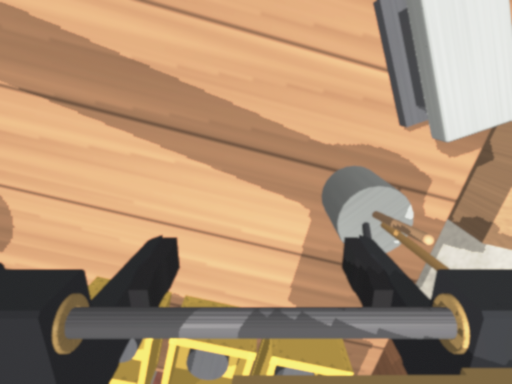

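The move was refused at validation, so nothing moved. The wrist picture only shows the start area: a pencil cup at (370,205) and a box at (450,70), both away from my path. I'll retry with fewer rows.

servo_tool --series '[{"x": 401,"y": -282,"z": 60,"rz": -90,"hand": 45},{"x": 401,"y": -282,"z": 60,"rz": -90,"hand": 45},{"x": 401,"y": -282,"z": 60,"rz": -90,"hand": 45},{"x": 401,"y": -282,"z": 60,"rz": -90,"hand": 45},{"x": 401,"y": -282,"z": 60,"rz": -90,"hand": 45},{"x": 401,"y": -282,"z": 60,"rz": -90,"hand": 45},{"x": 401,"y": -282,"z": 60,"rz": -90,"hand": 45},{"x": 401,"y": -282,"z": 60,"rz": -90,"hand": 45},{"x": 401,"y": -282,"z": 60,"rz": -90,"hand": 45},{"x": 401,"y": -282,"z": 60,"rz": -90,"hand": 45},{"x": 401,"y": -282,"z": 60,"rz": -90,"hand": 45},{"x": 401,"y": -282,"z": 60,"rz": -90,"hand": 45},{"x": 401,"y": -282,"z": 60,"rz": -90,"hand": 45},{"x": 401,"y": -282,"z": 60,"rz": -90,"hand": 45},{"x": 401,"y": -282,"z": 60,"rz": -90,"hand": 45},{"x": 401,"y": -282,"z": 60,"rz": -90,"hand": 45},{"x": 401,"y": -282,"z": 60,"rz": -90,"hand": 45},{"x": 401,"y": -282,"z": 60,"rz": -90,"hand": 45}]' --squeeze 30

```text
validation failed for argument at $.se...
```

servo_tool --series '[{"hand": 45,"x": 401,"y": -282,"z": 60,"rx": 0,"ry": 0,"rz": -90}]' --squeeze 30

```text
t: 0.23
tool_pos: [0.1613, -0.5046, 0.252]
ee_rot: [0.983, 0.185, -0.001, 0.001]
wrist_force: [1.0, -0.5, 0.3]
grip_width: 0.0835
finger_force: 0.0
```

servo_tool --series '[{"hand": 45,"x": 397,"y": -211,"z": 55,"rx": 0,"ry": 0,"rz": -83},{"hand": 45,"x": 397,"y": -211,"z": 55,"rx": 0,"ry": 0,"rz": -83},{"hand": 45,"x": 397,"y": -211,"z": 55,"rx": 0,"ry": 0,"rz": -83},{"hand": 45,"x": 397,"y": -211,"z": 55,"rx": 0,"ry": 0,"rz": -83},{"hand": 45,"x": 397,"y": -211,"z": 55,"rx": 0,"ry": 0,"rz": -83},{"hand": 45,"x": 397,"y": -211,"z": 55,"rx": 0,"ry": 0,"rz": -83},{"hand": 45,"x": 397,"y": -211,"z": 55,"rx": 0,"ry": 0,"rz": -83},{"hand": 45,"x": 397,"y": -211,"z": 55,"rx": 0,"ry": 0,"rz": -83},{"hand": 45,"x": 397,"y": -211,"z": 55,"rx": 0,"ry": 0,"rz": -83},{"hand": 45,"x": 397,"y": -211,"z": 55,"rx": 0,"ry": 0,"rz": -83},{"hand": 45,"x": 397,"y": -211,"z": 55,"rx": 0,"ry": 0,"rz": -83},{"hand": 45,"x": 397,"y": -211,"z": 55,"rx": 0,"ry": 0,"rz": -83},{"hand": 45,"x": 397,"y": -211,"z": 55,"rx": 0,"ry": 0,"rz": -83},{"hand": 45,"x": 397,"y": -211,"z": 55,"rx": 0,"ry": 0,"rz": -83},{"hand": 45,"x": 397,"y": -211,"z": 55,"rx": 0,"ry": 0,"rz": -83},{"hand": 45,"x": 397,"y": -211,"z": 55,"rx": 0,"ry": 0,"rz": -83},{"hand": 45,"x": 397,"y": -211,"z": 55,"rx": 0,"ry": 0,"rz": -83},{"hand": 45,"x": 397,"y": -211,"z": 55,"rx": 0,"ry": 0,"rz": -83}]' --squeeze 30

```text
t: 1.73
tool_pos: [0.4551, -0.1595, 0.1975]
ee_rot: [0.612, 0.791, 0.0, 0.0]
wrist_force: [0.2, -0.1, -0.5]
grip_width: 0.0453
finger_force: 0.0
```

```bash
python3 - <<'E'
from h import *
from scipy.spatial.transform import Rotation as Ro
s=sense();c=camera_info("wrist");im=np.ascontiguousarray(get_image("wrist")[:,:,::-1]);cv2.imwrite("pics/w1.png",im)
print(s["t"],s["tool_pos"],np.round(s["qpos"],2));R=Ro.from_quat(s["ee_rot"]).as_matrix();print(R.round(3))
hsv=cv2.cvtColor(im,cv2.COLOR_BGR2HSV)
m=((hsv[...,1]<60)&(hsv[...,2]>90)).astype(np.uint8)
for k in cv2.findContours(m,0,1)[0]:
    if cv2.contourArea(k)>150:
        r=cv2.minAreaRect(k);P=ray("wrist",np.r_[cv2.boxPoints(r),[r[0]]],.071,c);print(np.round(r[0],1),np.round(r[1],1),r[2],((P-s["tool_pos"])@R*1000).round(1).tolist())
E
```

```text
1.7333 [ 0.45507739 -0.1594978   0.19750317] [-0.58  0.32  1.58 -0.    1.24 -0.84]
[[-0.25   0.968  0.   ]
 [ 0.968  0.25  -0.   ]
 [-0.     0.    -1.   ]]
[497. 328.] [34. 28.] 90.0 [[-125.5, 221.8, 126.5], [-125.4, 249.6, 126.5], [-168.2, 260.8, 126.6], [-168.3, 231.7, 126.6], [-146.4, 240.8, 126.6]]
[ 18. 325.] [28. 36.] 90.0 [[-126.2, -259.2, 126.5], [-126.1, -223.4, 126.5], [-161.1, -231.4, 126.5], [-161.2, -268.6, 126.5], [-143.3, -245.6, 126.5]]
[260.5 324.5] [225.1  30.7] 0.5999338626861572 [[-160.5, -115.9, 126.5], [-122.3, -111.2, 126.5], [-124.8, 112.4, 126.5], [-163.2, 116.6, 126.5], [-142.3, 0.3, 126.5]]
[187.4 144.3] [28.8 28.1] 18.434947967529297 [[33.1, -75.8, 126.5], [55.0, -66.6, 126.5], [47.7, -44.9, 126.5], [25.4, -53.6, 126.5], [40.4, -60.2, 126.5]]
[261.5 189. ] [120.1  10.2] 89.30130767822266 [[52.9, -3.9, 126.5], [53.0, 4.4, 126.5], [-56.4, 6.5, 126.5], [-56.5, -3.0, 126.5], [1.8, 0.9, 126.5]]
```

View pics/w1.png

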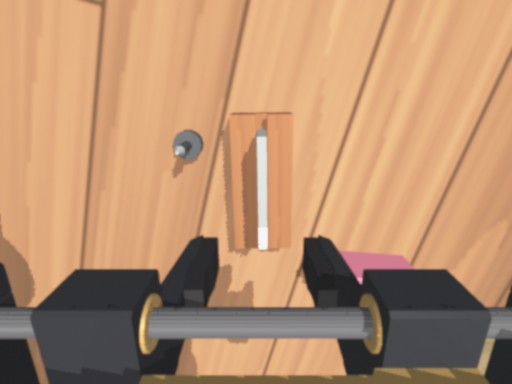

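The wrist view shows the target plate at (262,190) with its frosted, notched end at (263,240) nearest the gripper mount. The plain end is at (262,130) and the punch at (187,145). I'll shift 8 mm toward the plain end and 0.7 mm sideways, then descend and close.

servo_tool --series '[{"hand": 45,"x": 8,"y": 0.7,"z": 30,"rx": 0,"ry": 0,"rz": -0.5},{"hand": 45,"x": 8,"y": 0.7,"z": 60,"rx": 0,"ry": 0,"rz": -0.5},{"hand": 45,"x": 8,"y": 0.7,"z": 85,"rx": 0,"ry": 0,"rz": -0.5},{"hand": 45,"x": 8,"y": 0.7,"z": 105,"rx": 0,"ry": 0,"rz": -0.5},{"hand": 45,"x": 8,"y": 0.7,"z": 122,"rx": 0,"ry": 0,"rz": -0.5},{"hand": 45,"x": 8,"y": 0.7,"z": 135,"rx": 0,"ry": 0,"rz": -0.5},{"hand": 45,"x": 8,"y": 0.7,"z": 142,"rx": 0,"ry": 0,"rz": -0.5},{"hand": 45,"x": 8,"y": 0.7,"z": 142,"rx": 0,"ry": 0,"rz": -0.5},{"hand": 45,"x": 8,"y": 0.7,"z": 142,"rx": 0,"ry": 0,"rz": -0.5},{"hand": 14,"x": 8,"y": 0.7,"z": 142,"rx": 0,"ry": 0,"rz": -0.5},{"hand": 14,"x": 8,"y": 0.7,"z": 142,"rx": 0,"ry": 0,"rz": -0.5},{"hand": 14,"x": 8,"y": 0.7,"z": 142,"rx": 0,"ry": 0,"rz": -0.5},{"hand": 14,"x": 8,"y": 0.7,"z": 142,"rx": 0,"ry": 0,"rz": -0.5},{"hand": 0,"x": 8,"y": 0.7,"z": 142,"rx": 0,"ry": 0,"rz": -0.5},{"hand": 0,"x": 8,"y": 0.7,"z": 142,"rx": 0,"ry": 0,"rz": -0.5},{"hand": 0,"x": 8,"y": 0.7,"z": 142,"rx": 0,"ry": 0,"rz": -0.5},{"hand": 0,"x": 8,"y": 0.7,"z": 142,"rx": 0,"ry": 0,"rz": -0.5},{"hand": 0,"x": 8,"y": 0.7,"z": 142,"rx": 0,"ry": 0,"rz": -0.5}]' --squeeze 30

```text
t: 3.28
tool_pos: [0.4541, -0.151, 0.0556]
ee_rot: [0.608, 0.794, 0.0, 0.0]
wrist_force: [-0.3, 1.2, 3.1]
grip_width: 0.0075
finger_force: 30.0
```

The grip is good: 7.5 mm opening at 30 N. Next I'll lift straight up, then start tilting to see which way joint 4 goes.

servo_tool --series '[{"hand": 0,"x": 0,"y": 0,"z": -6,"rx": 0,"ry": 0,"rz": 0},{"hand": 0,"x": 0,"y": 0,"z": -16,"rx": 0,"ry": 0,"rz": 0},{"hand": 0,"x": 0,"y": 0,"z": -32,"rx": 0,"ry": 0,"rz": 0},{"hand": 0,"x": 0,"y": 0,"z": -52,"rx": 0,"ry": 0,"rz": 0},{"hand": 0,"x": 0,"y": 0,"z": -75,"rx": 0,"ry": 0,"rz": 0},{"hand": 0,"x": 0,"y": 0,"z": -100,"rx": 0,"ry": 0,"rz": 0},{"hand": 0,"x": 0,"y": 0,"z": -125,"rx": 0,"ry": 0,"rz": 0},{"hand": 0,"x": 0,"y": 0,"z": -150,"rx": 0,"ry": 0,"rz": 0},{"hand": 0,"x": 0,"y": 0,"z": -175,"rx": 0,"ry": 0,"rz": 0},{"hand": 0,"x": 0,"y": 0,"z": -200,"rx": 0,"ry": 0,"rz": 0},{"hand": 0,"x": 0,"y": 0,"z": -225,"rx": 0,"ry": -4,"rz": 0},{"hand": 0,"x": 0,"y": 0,"z": -245,"rx": 0,"ry": -9,"rz": 0},{"hand": 0,"x": 0,"y": 0,"z": -260,"rx": 0,"ry": -14,"rz": 0},{"hand": 0,"x": 0,"y": 0,"z": -270,"rx": 0,"ry": -19,"rz": 0},{"hand": 0,"x": 0,"y": 0,"z": -275,"rx": 0,"ry": -24,"rz": 0},{"hand": 0,"x": 0,"y": 0,"z": -275,"rx": 0,"ry": -28,"rz": 0},{"hand": 0,"x": 0,"y": 0,"z": -275,"rx": 0,"ry": -30,"rz": 0},{"hand": 0,"x": 0,"y": 0,"z": -275,"rx": 0,"ry": -30,"rz": 0}]' --squeeze 30

```text
t: 4.78
tool_pos: [0.4533, -0.1499, 0.33]
ee_rot: [0.587, 0.767, -0.158, 0.205]
wrist_force: [0.6, 0.3, -2.2]
grip_width: 0.0078
finger_force: 30.0
```

```bash
python3 - <<'E'
from h import *
s=sense();print(s["t"],s["tool_pos"],np.round(s["qpos"],3),s["ee_rot"],s["grip_width"])
cv2.imwrite("pics/s2.png",get_image("side")[:,:,::-1])
E
```

```text
4.7833 [ 0.45331382 -0.14990751  0.32998679] [-0.37   0.126  1.53  -0.449  1.194 -0.529] [ 0.5868811   0.76719638 -0.15775775  0.20516527] 0.00776121682522903
```

View pics/s2.png

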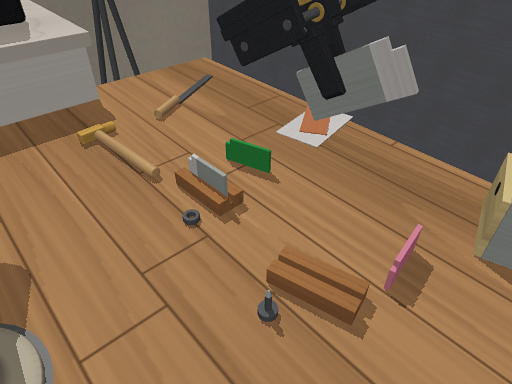

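The side view shows the plate clear of its block, frosted white end at (400,70) rising on the right. The other plate, the collar and the punch are undisturbed. Joint 4 goes negative, where its limit is −1.42, so I'll fit the kinematics and choose a final pose with margin.

```bash
python3 - <<'E'
from h import *
from scipy.spatial.transform import Rotation as Ro
from scipy.optimize import least_squares
s=sense();E=lambda a,v:Ro.from_euler(a,v).as_matrix()
def fk(q,p):
    A=E('z',q[0]);B=A@E('y',q[1]);C=A@E('y',q[1]+q[2]);D=C@E('z',q[3])@E('y',q[4])
    pos=A@[p[0],0,p[1]]+B@[0,0,p[2]]+C@[0,0,p[3]]+D@[0,0,p[4]]
    return pos,D@E('z',q[5]+p[5])
data=[([-1.534,.381,1.297,0,1.464,-.215],[.137,-.533,.257]),([-.58,.32,1.58,0,1.24,-.84],[.4551,-.1595,.1975]),(s["qpos"],s["tool_pos"])]
Rn=Ro.from_quat(s["ee_rot"]).as_matrix()
f=lambda p:np.r_[np.ravel([fk(q,p)[0]-x for q,x in data]),(fk(s["qpos"],p)[1]-Rn).ravel()]
g=min((least_squares(f,[0,.2,.43,.4,.2,o]) for o in(1.57,-1.57)),key=lambda g:g.cost);p=g.x
print(p.round(3),np.abs(g.fun).max())
# upright: tool x -> up(+z); tool z horizontal at yaw az; scan
lo=np.array([-3.11,-.89,.22,-1.42,.17,-2.88]);hi=np.array([3.11,2.33,2.48,4.56,2.85,2.88])
for yaw in(-75,-60,-45):
  for x,y in((.45,-.15),(.5,-.15),(.5,-.25)):
    for z in(.35,.45,.55,.65):
      t=np.array([np.cos(np.radians(yaw)),np.sin(np.radians(yaw)),0]);X=np.array([0,0,-1.]);R=np.c_[X,np.cross(t,X),t]
      h=least_squares(lambda q:np.r_[fk(q,p)[0]-[x,y,z],(fk(q,p)[1]-R).ravel()*.5],np.clip(s["qpos"],lo+.01,hi-.01),bounds=(lo,hi))
      if h.cost<1e-6: print(yaw,x,y,z,h.x.round(2))
E
```

```text
[-0.022  0.105  0.226  0.467 -0.022  1.571] 0.11763506516052956
-75 0.45 -0.15 0.45 [-0.36  0.27  1.03 -1.38  0.98 -0.34]
-75 0.45 -0.15 0.55 [-0.36  0.53  0.47 -1.2   1.06 -0.66]
-75 0.5 -0.15 0.45 [-0.33  0.53  0.72 -1.36  1.02 -0.39]
-75 0.5 -0.25 0.45 [-0.49  0.89  0.23 -1.18  0.91 -0.58]
-60 0.45 -0.15 0.45 [-0.35  0.29  1.   -1.25  0.74 -0.42]
-60 0.45 -0.15 0.55 [-0.35  0.57  0.42 -0.99  0.87 -0.79]
-60 0.5 -0.15 0.45 [-0.32  0.56  0.68 -1.22  0.79 -0.48]
-60 0.5 -0.25 0.35 [-0.48  0.65  0.78 -1.35  0.58 -0.26]
-45 0.45 -0.15 0.45 [-0.34  0.3   0.99 -1.04  0.52 -0.59]
-45 0.45 -0.15 0.55 [-0.34  0.6   0.38 -0.71  0.72 -1.  ]
-45 0.5 -0.15 0.35 [-0.31  0.45  1.03 -1.4   0.48 -0.2 ]
-45 0.5 -0.15 0.45 [-0.31  0.58  0.65 -0.99  0.58 -0.66]
-45 0.5 -0.25 0.35 [-0.48  0.67  0.76 -1.14  0.34 -0.45]
```

Orientation matches exactly. The positions need a lateral offset of about 0.117 m, so I'll refit with that.

```bash
python3 - <<'E'
from h import *
from scipy.spatial.transform import Rotation as Ro
from scipy.optimize import least_squares
s=sense();E=lambda a,v:Ro.from_euler(a,v).as_matrix()
def fk(q,p):
    A=E('z',q[0]);B=A@E('y',q[1]);C=A@E('y',q[1]+q[2]);D=C@E('z',q[3])@E('y',q[4])
    return A@[0,p[0],p[1]]+B@[0,0,p[2]]+C@[0,0,p[3]]+D@[0,0,p[4]],D@E('z',q[5]+np.pi/2)
data=[([-1.534,.381,1.297,0,1.464,-.215],[.137,-.533,.257]),([-.58,.32,1.58,0,1.24,-.84],[.4551,-.1595,.1975]),(s["qpos"],s["tool_pos"])]
g=least_squares(lambda p:np.ravel([fk(q,p)[0]-x for q,x in data]),[.1,.2,.43,.4,.2]);p=g.x
print(p.round(3),np.abs(g.fun).max())
lo=np.array([-3.11,-.89,.22,-1.42,.17,-2.88]);hi=-lo;hi[1:5]=[2.33,2.48,4.56,2.85]
for yaw in(-75,-60,-45):
  for x,y in((.45,-.15),(.5,-.15),(.5,-.25),(.6,-.2)):
    for z in(.35,.45,.55,.65):
      t=np.array([np.cos(np.radians(yaw)),np.sin(np.radians(yaw)),0]);X=np.array([0,0,-1.]);R=np.c_[X,np.cross(t,X),t]
      h=least_squares(lambda q:np.r_[fk(q,p)[0]-[x,y,z],(fk(q,p)[1]-R).ravel()*.5],s["qpos"],bounds=(lo,hi))
      if h.cost<1e-6: print(yaw,x,y,z,h.x.round(2))
E
```

```text
[0.118 0.065 0.504 0.342 0.237] 0.01269104852014491
-75 0.5 -0.25 0.65 [-0.32  0.19  1.12 -1.4   1.01 -0.32]
-75 0.6 -0.2 0.65 [-0.17  0.43  0.76 -1.4   1.18 -0.41]
-60 0.45 -0.15 0.65 [-0.19 -0.03  1.36 -1.37  0.88 -0.32]
-60 0.5 -0.15 0.65 [-0.17  0.07  1.26 -1.37  0.91 -0.31]
-60 0.5 -0.25 0.65 [-0.43  0.07  1.26 -1.24  0.66 -0.41]
-60 0.6 -0.2 0.65 [-0.24  0.28  0.99 -1.3   0.85 -0.4 ]
-45 0.45 -0.15 0.65 [-0.37 -0.15  1.46 -1.05  0.49 -0.57]
-45 0.5 -0.15 0.65 [-0.31 -0.04  1.37 -1.14  0.53 -0.49]
-45 0.5 -0.25 0.65 [-0.59 -0.02  1.35 -0.68  0.31 -0.91]
-45 0.6 -0.2 0.65 [-0.35  0.17  1.13 -1.06  0.5  -0.57]
```

servo_tool --series '[{"hand": 0,"x": -15,"y": 3,"z": -16,"rx": 0,"ry": 0,"rz": 0},{"hand": 0,"x": -33,"y": 7,"z": -35,"rx": 0,"ry": 0,"rz": 0},{"hand": 0,"x": -52,"y": 11,"z": -55,"rx": 0,"ry": 0,"rz": 0},{"hand": 0,"x": -71,"y": 15,"z": -75,"rx": 0,"ry": 0,"rz": 0},{"hand": 0,"x": -90,"y": 19,"z": -95,"rx": 0,"ry": 0,"rz": 0},{"hand": 0,"x": -109,"y": 23,"z": -115,"rx": 0,"ry": 0,"rz": 0},{"hand": 0,"x": -128,"y": 27,"z": -135,"rx": 0,"ry": 0,"rz": 0},{"hand": 0,"x": -147,"y": 31,"z": -155,"rx": 0,"ry": 0,"rz": 0},{"hand": 0,"x": -166,"y": 35,"z": -175,"rx": 0,"ry": 0,"rz": 0},{"hand": 0,"x": -185,"y": 39,"z": -195,"rx": 0,"ry": 0,"rz": 0},{"hand": 0,"x": -203,"y": 43,"z": -215,"rx": 0,"ry": 0,"rz": 0},{"hand": 0,"x": -216,"y": 47,"z": -230,"rx": 0,"ry": 0,"rz": 0},{"hand": 0,"x": -225,"y": 49,"z": -240,"rx": 0,"ry": 0,"rz": 0},{"hand": 0,"x": -225,"y": 49,"z": -240,"rx": 0,"ry": 0,"rz": 0},{"hand": 0,"x": -225,"y": 49,"z": -240,"rx": 0,"ry": 0,"rz": 0}]' --squeeze 30

```text
t: 6.08
tool_pos: [0.5213, -0.2111, 0.65]
ee_rot: [0.587, 0.767, -0.157, 0.205]
wrist_force: [-0.0, 0.6, -2.0]
grip_width: 0.0077
finger_force: 30.0
```

```bash
cat > r.py <<'E'
from h import *
from scipy.spatial.transform import Rotation as Ro
s=sense();Rn=Ro.from_quat(s["ee_rot"]);print(s["t"],s["tool_pos"],np.round(s["qpos"],2),s["grip_width"])
for yaw in (-60,-50,-45):
    t=np.array([np.cos(np.radians(yaw)),np.sin(np.radians(yaw)),0]);X=np.array([0,0,-1.]);R=np.c_[X,np.cross(t,X),t]
    print(yaw,(Rn.inv()*Ro.from_matrix(R)).as_rotvec(degrees=True).round(2))
E
python3 r.py
```

```text
6.0833 [ 0.52127793 -0.21109032  0.65003835] [-0.44  0.37  0.27 -0.46  2.1  -1.01] 0.007730750076922118
-60 [-13.52 -59.71  -7.8 ]
-50 [-22.58 -59.08 -13.04]
-45 [-27.1  -58.64 -15.66]
```

servo_tool --series '[{"hand": 0,"x": 0,"y": 0,"z": 0,"rx": -1.1,"ry": -3,"rz": -0.7},{"hand": 0,"x": 0,"y": 0,"z": 0,"rx": -2.7,"ry": -7,"rz": -1.6},{"hand": 0,"x": 0,"y": 0,"z": 0,"rx": -4.6,"ry": -12,"rz": -2.7},{"hand": 0,"x": 0,"y": 0,"z": 0,"rx": -6.5,"ry": -17,"rz": -3.8},{"hand": 0,"x": 0,"y": 0,"z": 0,"rx": -8.4,"ry": -22,"rz": -4.9},{"hand": 0,"x": 0,"y": 0,"z": 0,"rx": -10.3,"ry": -27,"rz": -6},{"hand": 0,"x": 0,"y": 0,"z": 0,"rx": -12.2,"ry": -32,"rz": -7.1},{"hand": 0,"x": 0,"y": 0,"z": 0,"rx": -14.1,"ry": -37,"rz": -8.2},{"hand": 0,"x": 0,"y": 0,"z": 0,"rx": -16.1,"ry": -42,"rz": -9.3},{"hand": 0,"x": 0,"y": 0,"z": 0,"rx": -18,"ry": -47,"rz": -10.4},{"hand": 0,"x": 0,"y": 0,"z": 0,"rx": -19.9,"ry": -52,"rz": -11.5},{"hand": 0,"x": 0,"y": 0,"z": 0,"rx": -21.4,"ry": -56,"rz": -12.4},{"hand": 0,"x": 0,"y": 0,"z": 0,"rx": -22.6,"ry": -59.1,"rz": -13},{"hand": 0,"x": 0,"y": 0,"z": 0,"rx": -22.6,"ry": -59.1,"rz": -13},{"hand": 0,"x": 0,"y": 0,"z": 0,"rx": -22.6,"ry": -59.1,"rz": -13},{"hand": 0,"x": 0,"y": 0,"z": 0,"rx": -22.6,"ry": -59.1,"rz": -13},{"hand": 0,"x": 0,"y": 0,"z": 0,"rx": -22.6,"ry": -59.1,"rz": -13},{"hand": 0,"x": 0,"y": 0,"z": 0,"rx": -22.6,"ry": -59.1,"rz": -13}]' --squeeze 30

```text
t: 7.58
tool_pos: [0.5208, -0.2104, 0.651]
ee_rot: [0.299, 0.64, -0.299, 0.641]
wrist_force: [-0.1, -0.3, -1.9]
grip_width: 0.0081
finger_force: 30.0
```

```bash
python3 r.py; python3 - <<'E'
from h import *
a=get_image("side")[:,:,::-1];b=get_image("wrist")[:,:,::-1]
cv2.imwrite("pics/f.png",np.hstack([cv2.resize(a,(400,300)),cv2.resize(b,(400,300))]))
E
```

```text
7.5833 [ 0.52084498 -0.21038112  0.65103431] [-0.41 -0.02  1.35 -1.13  0.52 -0.5 ] 0.008077104123634118
-60 [10.    0.07 -0.07]
-50 [-0.    0.08 -0.06]
-45 [-5.    0.08 -0.06]
```

View pics/f.png

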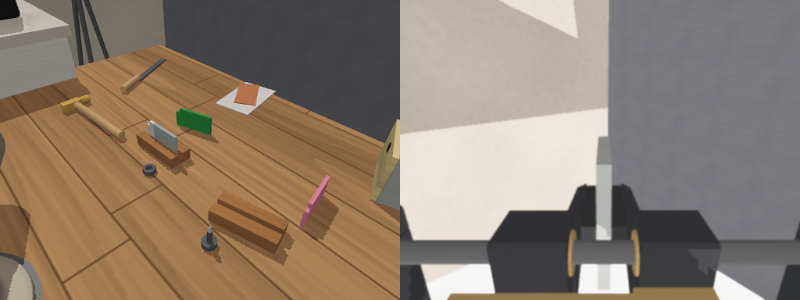

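The side half shows everything else undisturbed; the plate is now above that camera's view. The wrist half shows it between the fingers, its plain end at (603,140). I'll check for slip by casting the plain end's far corner into the tool frame; without slip, tool x should be about 45 mm at z ≈ 39.6.

```bash
python3 - <<'E'
from h import *
from scipy.spatial.transform import Rotation as Ro
s=sense();c=camera_info("wrist");im=get_image("wrist");R=Ro.from_quat(s["ee_rot"]).as_matrix()
col=im[150:384:1,258:263].mean(1).mean(1);d=np.abs(np.diff(col));rows=[150+i for i in range(len(d)) if d[i]>6];print(rows,col[::10].round())
K=np.array(c["K"]);T=np.array(c["camera_from_world"]);Rc=T[:3,:3];o=R.T@(-Rc.T@T[:3,3]-s["tool_pos"])*1000
print("cam in tool",o.round(1))
for r in rows:
    v=R.T@Rc.T@np.linalg.inv(K)@[260,r+.5,1]
    print(r,*[(zt,(o+v*(zt-o[2])/v[2]).round(1).tolist()) for zt in(39.6,-15.4)])
E
```

```text
[172, 173, 174, 175, 209, 210, 211, 290, 291, 292, 305, 306, 307, 308, 336, 337, 338, 339, 369, 370, 373, 374, 375, 376] [229. 229. 229. 136. 136. 136. 152. 182. 182. 181. 181. 181. 181. 180.
 186. 218.  81.  96. 103. 215. 215. 214. 226. 115.]
cam in tool [ 8.380e+01  1.000e-01 -1.277e+02]
172 (39.6, [39.7, 0.2, 39.6]) (-15.4, [54.2, 0.1, -15.4])
173 (39.6, [39.2, 0.2, 39.6]) (-15.4, [53.8, 0.1, -15.4])
174 (39.6, [38.6, 0.2, 39.6]) (-15.4, [53.5, 0.1, -15.4])
175 (39.6, [38.0, 0.2, 39.6]) (-15.4, [53.1, 0.1, -15.4])
209 (39.6, [17.4, 0.2, 39.6]) (-15.4, [39.2, 0.1, -15.4])
210 (39.6, [16.8, 0.2, 39.6]) (-15.4, [38.8, 0.1, -15.4])
211 (39.6, [16.1, 0.2, 39.6]) (-15.4, [38.4, 0.1, -15.4])
290 (39.6, [-38.6, 0.2, 39.6]) (-15.4, [1.7, 0.2, -15.4])
291 (39.6, [-39.3, 0.2, 39.6]) (-15.4, [1.2, 0.2, -15.4])
292 (39.6, [-40.1, 0.2, 39.6]) (-15.4, [0.6, 0.2, -15.4])
305 (39.6, [-50.2, 0.2, 39.6]) (-15.4, [-6.1, 0.2, -15.4])
306 (39.6, [-51.0, 0.2, 39.6]) (-15.4, [-6.7, 0.2, -15.4])
307 (39.6, [-51.7, 0.2, 39.6]) (-15.4, [-7.2, 0.2, -15.4])
308 (39.6, [-52.5, 0.2, 39.6]) (-15.4, [-7.7, 0.2, -15.4])
336 (39.6, [-75.6, 0.2, 39.6]) (-15.4, [-23.2, 0.2, -15.4])
337 (39.6, [-76.4, 0.2, 39.6]) (-15.4, [-23.7, 0.2, -15.4])
338 (39.6, [-77.3, 0.2, 39.6]) (-15.4, [-24.3, 0.2, -15.4])
339 (39.6, [-78.1, 0.2, 39.6]) (-15.4, [-24.9, 0.2, -15.4])
369 (39.6, [-104.9, 0.2, 39.6]) (-15.4, [-42.9, 0.2, -15.4])
370 (39.6, [-105.9, 0.2, 39.6]) (-15.4, [-43.5, 0.2, -15.4])
373 (39.6, [-108.7, 0.2, 39.6]) (-15.4, [-45.4, 0.2, -15.4])
374 (39.6, [-109.6, 0.2, 39.6]) (-15.4, [-46.0, 0.2, -15.4])
375 (39.6, [-110.5, 0.2, 39.6]) (-15.4, [-46.7, 0.2, -15.4])
376 (39.6, [-111.5, 0.2, 39.6]) (-15.4, [-47.3, 0.2, -15.4])
```

Both corners of the plain end come out at tool x ≈ 38.8 mm, so the plate sits square in the grip with no slip. Tool x points straight down, so the frosted end is on top. The pads cover roughly plate x −25 to −7 mm, well clear of the frosted part. The plate's middle is about 0.67 m up. I'll hand in.

```bash
python3 -c "
from cell import *
import numpy as np
s=sense();print(np.abs(s['qd']).max(),s['finger_force']);print(sign_off())"
```

```text
0.0029630863732921973 29.99953307211399
the job is handed in; nothing more can be done
None
```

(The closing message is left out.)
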